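Press the repaired notebook

TASK

Push the blue notebook gently along the bed of the notebook press until it is fully home against the stop block. Then take the red grip and crank clockwise, in one go without letting go, until the pad touches the notebook's cover, and from that first touch a quarter turn more and no further; then let go and leave everything else on the desk where it is.

Things in the scene. Friction and masses are not known exactly. Their poses are not given: they have to be found in the camera images.
- press: green and grey screw press fixed to the desk; origin on the desk under the screw axis, z up; the notebook goes in along its +y. Grey bed 160 mm in x, y -200 to +110 mm, top 25 mm above the desk; on it two guide rails along y, 8 mm high, inner faces at x = -65 and +65 mm. Stop block and column stand at the inner end
- stop (a point): middle of the face of the stop block (y = +55 mm in the press), 37 mm above the desk; axes as the press
- crank_axis (a point): point on the crank's vertical turning axis, at the height of the middle of the grip (252 mm above the desk)
- crank (a joint): crank angle in rad, growing clockwise seen from above; this lowers the ram 4 mm per rad (25 mm a turn). At 0 the arm points along the press's +x; it starts between 0 and 2.5. The crank keeps its height and stays where it is left. Turning it freely takes about 8 N at the grip while it moves (less remains when the hand pauses), the same at every angle
- grip: red free-spinning upright grip at the end of the crank arm, a cylinder 24 mm in diameter and 52 mm tall, origin at its middle, 60 mm from the crank axis, 253 mm above the desk; its own yaw means nothing. The top of the steel crank arm is 29 mm below its middle, nothing stands above it
- ram: steel ram under the head, moved by the crank; origin at the centre of its lower face, 135 mm above the desk at crank 0. It carries a flat aluminium pad, 78 by 80 mm, on an adjustable stem: how far the pad's underside hangs below the ram is set anew each time, 34 to 56 mm, and is not measured
- notebook: blue hardcover notebook lying on the press bed between the rails, 122 mm (x) by 190 mm (y) by 24 mm thick, 0.35 kg, origin at the centre of its underside, y towards the stop block; it starts 45 to 75 mm short of the stop
- inner_end (a point): middle of the notebook's end face that faces the stop block, 12 mm above its underside
- outer_end (a point): middle of the notebook's opposite end face, to push on, 12 mm above its underside
- glue: white glue bottle, 48 mm in diameter, 130 mm tall, origin at its foot; bystander
- glue_brush: brush lying on the desk; bystander
- mug: white mug, 80 mm in diameter, 95 mm tall, origin at its foot; bystander
- pen_cup: black pen cup with pencils, 76 mm in diameter, pencils up to 155 mm, origin at its foot; bystander
- spare_notebook: green notebook 110 by 170 by 20 mm lying on the desk, origin at the centre of its underside; bystander
- mouse: black computer mouse, 105 by 60 by 30 mm, origin at the centre of its underside; bystander
- head_top (a point): on the screw axis, on top of the green overhanging head, 205 mm above the desk; axes as the press. The head is 64 mm wide in x, y -35 to +105 mm, z 165 to 205 mm; the crank is on top of it
- ram_foot (a point): same point as the ram's origin. The pad is sprung: when it touches the notebook the load jumps to 30 N, then rises 8 N per mm (32 N per rad of crank). The force needed at the grip jumps by 2 N at the touch, then grows about 2 N per rad. A quarter turn after the touch gives about 80 N; over 120 N spoils the notebook
Not all that is in view belongs to the job. Several things have the shape of the notebook; the one meant has the colours described above.

How it is judged:
On the way, in this order (a step that is already met when the one before it is completed fails the run):
1. the notebook is home against the stop block, the pad still clear of it (y of inner_end in the frame of stop above -0.003 m and contact force between ram and notebook below 1 N), for 0.2 s.
2. the pad presses on the notebook with more than 50 N (contact force between ram and notebook above 50 N), for 0.2 s.
At the end, for the whole second after the job is handed in: The notebook lies within 3 mm of the stop block, at rest, the pad presses on it with 50 to 105 N and the crank stands still (y of inner_end in the frame of stop above -0.003 m and contact force between ram and notebook between 50 and 105 N and linear speed of notebook below 0.01 m/s and angular speed of grip below 0.3 rad/s); the robot touches nothing.
It fails at once if the notebook was pressed with more than 120 N (contact force between ram and notebook above 120 N).
It fails at once if the notebook was pushed with more than 45 N (contact force between the fingers and notebook above 45 N).
It fails at once if the grip was let go after cranking had begun (crank past 4.5 rad) and before the pad bore on the notebook (value of joint crank above 4.5 rad and contact force between the fingers and grip below 0.1 N and contact force between ram and notebook below 5 N).
It fails at once if a bystander was moved by more than 20 mm (distance of any of glue, glue_brush, mug, pen_cup, spare_notebook, mouse from where it was at the start of the episode above 0.02 m).
It also fails if it takes over 72 s, if anything falls off the work surface, if the arm or the gripper's body presses on something with over 40 N, if the wrist force passes 120 N, or if a joint passes its speed limit or range.

ROBOT

A 6-joint arm with a two-finger parallel gripper is mounted at the origin on the work surface. World frame = base frame: x ahead of the robot, y to its left, z up, the work surface at z = 0. Lengths are in m, angles in rad, forces in N, time in s.
With the tool pointing down it reaches from about 0.4 to 0.825 m from the base axis. Payload 7 kg.
Tool frame: the origin (TCP) lies at the centre of the arm's flange, where the gripper is bolted on; the fingertips stand 178 mm ahead of it and the grasp point (between the pads) lies arm.tcp_to_grasp ahead of it (arm.tcp_to_grasp is the distance from the TCP to the grasp point, in m); z points along the fingers, y is the direction in which the jaws open and shut (so a half turn about z gives the same grasp; the last joint's range is limited). The gripper opens to 88 mm and grips with 3 to 60 N. Pads are 19 mm wide; open, the fingers measure 130 mm over their backs; the gripper's body (78 mm by 193 mm) begins 47 mm behind the grasp point.
Start: joints at [1.541, 0.359, 0.012, 0, -1.224, -0.288], TCP at [0.211, 0.641, 0.405] pointing down, gripper open.
Joint ranges: [-3.07, 3.07], [-1.43, 2.12], [-1.02, 1.25], [-3.03, 1.67], [-3.05, -0], [-3.03, 3.03]. Speed limits (rad/s): [2.39, 2.39, 3.01, 3.14, 3.14, 3.14].

INTERFACE

Orientations are given as [roll, pitch, yaw] about the fixed x, y, z axes, in that order (R = Rz(yaw) Ry(pitch) Rx(roll)).
In Python, from station import arm gives the robot as it stands.
- The arm moves only by the tool move_arm, never from a script. Its argument "deltas" is a list of rows, each a list of 6 numbers: the shift along the world's x, y, z in mm, then the turn, a rotation vector about the world's x, y, z in degrees. In form: [[tx, ty, tz, ax, ay, az], ...]. A call has exactly 5 rows; each row shifts and turns the commanded pose from where the row before left it; what a row does not reach is not made up. A row lasts 1/12 s, in which the tool goes at most 41.7 mm and 7.16 degrees, less where a joint would pass 70% of its speed; a pose out of reach is approached as far as the arm can. A call with a gripper value outside its range is refused whole. "claw" is the closure in counts, from 0 (fully open) to 255 (shut), set as the call begins (left out, the last holds). The fingers move at their own pace and stop on an object; "squeeze" is the grip in N (left out, the last holds). Time passes only in rows, so rows that do not move let the fingers close, or fill a call up. It gives the time, the measured TCP pose, the force and the opening at its end, in the units of the state.
- arm.get_state(): the state, without advancing time (a new reading comes with each control period).
- arm.grab_frame(name): name is "scene" or "top"; returns the picture (480x640x3 uint8, red, green, blue); there is no depth.
- arm.calibration(name): a dict with "intrinsics" (3x3 intrinsics, pixels), "T" (4x4, takes a point from camera to world coordinates). Camera axes: x right, y up, looking along -z (the intrinsics and any distortion apply to the point x, -y, -z); pixel columns grow to the right and rows downward; lengths in m; the calibration is good to about 2 mm. A picture is of the moment at which its call begins. calibration takes no time and is no camera call.
- arm.job_done(): hands the job in, once; it reports no verdict.
Trained networks look in the newest picture that a camera, given by its name, has taken for a name from the list of things; names that differ only in an ending like _2 or _b are one class to them, and where a whole thing is asked for, a point or a joint stands for the part that bears it (a point fixed in the world has none). Each returns a list of dicts, best first, with "score" (0 to 1); they miss things now and then, are a little off and sometimes report something else, mostly with a low value. They report only what shows in the picture. A call takes as long as a camera call. They do not tell look-alikes from the thing itself.
- arm.spot_in(thing, camera): "xy" ([column, row] in pixels, amid what is visible of it).
- arm.masks_of(thing, camera): "pixels" (480x640 bool, what is visible of it) and "xy" ([column, row] in pixels, amid what is visible of it).
- arm.spot_point(thing, camera): "xy" ([column, row] in pixels: a listed point, or the origin of a listed thing).
The state is a dict: "t": time; "q": joint angles; "qd": joint speeds; "joint_efforts": joint torques, N m; "eef_pos": TCP position; "ee_rot": TCP orientation; "force": force on the tool from outside, world axes, zero at the start; "moment": the same for the moment, N m; "width": finger opening in m.
Only numpy, scipy, OpenCV 4.12 (cv2) and the standard library are available. Lean on these libraries where they do the work, as an engineer would, in place of code of your own. Each camera call takes 0.05 s, during which the arm holds its last target. There are 200 camera calls.

## Working session

There is one attempt and no reset: what is moved stays moved. The work goes in short steps, Python scripts to look and compute and a tool call to move; the robot and the scene stay as the last step left them, time stands still between calls to the robot, and variables do not carry over. Pictures are saved under pics/ and viewed, about 8 in all and at most 12, crops included, and the job is handed in when it is done.

Besides the shell and the picture viewer there is one more tool, called as a command line: name --pt "numbers of a row" for each row, then --argument value for the rest. move_arm: Moves the arm, as the interface text tells. Its arguments: {"type":"object","properties":{"deltas":{"type":"array","items":{"type":"array","items":{"type":"number"}}},"claw":{"type":"number"},"squeeze":{"type":"number"}},"required":["deltas"]}

```bash
mkdir -p pics; ls; python3 - <<'E'
from station import arm
import cv2
s=arm.get_state();print(s['t'],s['eef_pos'],s['ee_rot'],s['force'],s['width'],arm.tcp_to_grasp)
for n in('scene','top'):
    cv2.imwrite(f'pics/{n}0.png',arm.grab_frame(n)[...,::-1]); c=arm.calibration(n);print(n,c)
    for th in('notebook','grip','inner_end','outer_end','stop','crank_axis','head_top','press'):
        print(th,[(round(d['score'],2),[round(float(v),1) for v in d['xy']]) for d in arm.spot_point(th,n)][:4])
E
```

```text
pics
0.0 [0.21088082 0.64098116 0.40371704] [ 3.13989136e+00 -1.80158861e-04 -3.17955847e-01] [-0.46664336 -0.16269632  1.01666713] 0.08759164525571222 0.1593
scene {'intrinsics': array([[542.24904194,   0.        , 329.90595001],
       [  0.        , 542.24904194, 240.66920687],
       [  0.        ,   0.        ,   1.        ]]), 'T': array([[ 1.13949669e-01, -7.79280318e-01,  6.16228576e-01,
         1.34976292e+00],
       [ 9.93485914e-01,  8.86933878e-02, -7.15487415e-02,
        -9.34239365e-02],
       [ 1.10112599e-03,  6.20367366e-01,  7.84310601e-01,
         1.26996602e+00],
       [ 0.00000000e+00,  0.00000000e+00,  0.00000000e+00,
         1.00000000e+00]])}
notebook [(0.81, [179.1, 221.9]), (0.76, [380.3, 223.3]), (0.71, [297.4, 308.0]), (0.59, [278.7, 240.6])]
grip [(0.45, [308.4, 260.8])]
inner_end [(0.97, [146.9, 236.6]), (0.87, [246.8, 241.4]), (0.61, [354.1, 212.7]), (0.59, [329.7, 302.2])]
outer_end [(0.76, [308.8, 231.5]), (0.73, [205.7, 205.3]), (0.68, [256.3, 303.4]), (0.68, [414.2, 230.9])]
stop [(0.91, [350.0, 296.2])]
crank_axis [(0.58, [332.1, 252.1])]
he
[... 385 characters left out ...]
.0124885 ,  0.00285389],
       [-0.01160011,  0.08342447,  0.99644658,  1.35738071],
       [ 0.        ,  0.        ,  0.        ,  1.        ]])}
notebook [(0.86, [503.2, 345.7]), (0.74, [389.9, 298.2]), (0.72, [263.9, 316.1]), (0.64, [337.2, 202.2])]
grip [(0.72, [336.7, 196.5]), (0.69, [366.6, 182.7])]
inner_end [(0.97, [298.7, 334.8]), (0.89, [342.7, 206.3]), (0.79, [539.1, 330.0]), (0.69, [423.5, 298.8])]
outer_end [(0.74, [363.6, 180.2]), (0.66, [474.4, 367.7]), (0.65, [230.2, 296.2])]
stop [(0.78, [316.5, 207.1])]
crank_axis [(0.77, [335.7, 192.1]), (0.65, [336.6, 197.5]), (0.24, [191.8, 188.1])]
head_top [(0.8, [338.3, 196.6]), (0.29, [364.2, 181.6])]
press [(0.73, [339.1, 209.7])]
```

View pics/scene0.png

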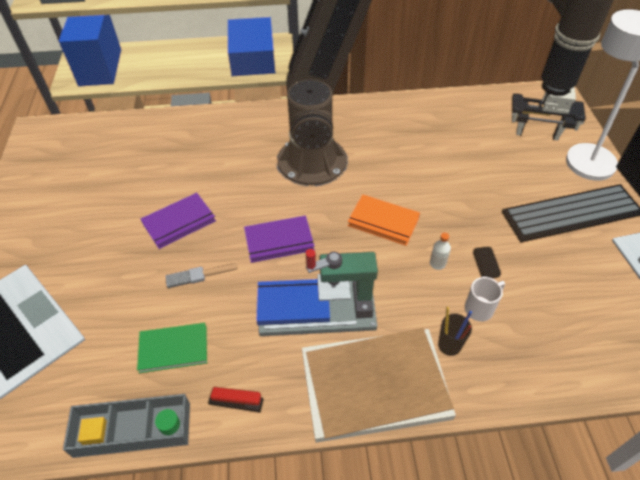

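View pics/top0.png

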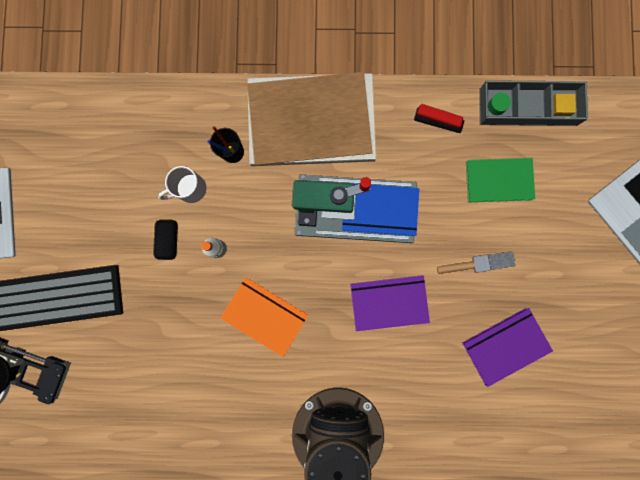

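Scene view: the press is at about (325,300), with the blue notebook on its bed at (290,305) and the red grip at (310,260). Top view: notebook (385,208), hub (339,195), grip (365,183).
Things that could pass for the notebook in the top view: blue in the press (385,208), purple (390,303), purple (507,347), orange (264,317), and green (500,180), which is the spare. The scene view also shows blue boxes on the shelf. I choose the blue one in the press and check it in a close crop.

```bash
cat > h.py <<'E'
import numpy as np,cv2
from station import arm
def ray(cam,uv,z):
    c=arm.calibration(cam);K=c['intrinsics'];T=c['T']
    d=np.linalg.solve(K,[uv[0],uv[1],1.]);d=T[:3,:3]@[d[0],-d[1],-d[2]]
    o=T[:3,3];return o+d*(z-o[2])/d[2]
def proj(cam,P):
    c=arm.calibration(cam);K=c['intrinsics'];T=c['T']
    p=(np.atleast_2d(P)-T[:3,3])@T[:3,:3];p=p*[1,-1,-1];p=p@K.T
    return p[:,:2]/p[:,2:]
E
python3 - <<'E'
from h import *
np.set_printoptions(precision=4,suppress=True)
S={'stop':(.037,(350,296.2),(316.5,207.1)),'head':(.205,(334.1,259.1),(338.3,196.6)),'axis':(.252,(332.1,252.1),(335.7,192.1)),'grip':(.253,(308.4,260.8),(366.6,182.7)),'inner':(.037,(329.7,302.2),(342.7,206.3)),'outer':(.037,(256.3,303.4),(0,0))}
for k,(z,a,b) in S.items(): print(k,ray('scene',a,z)[:2],ray('top',b,z)[:2])
a=cv2.imread('pics/top0.png')[165:255,280:435];b=cv2.imread('pics/scene0.png')[240:345,245:390]
f=lambda i:cv2.resize(i,(780,int(780*i.shape[0]/i.shape[1])),interpolation=cv2.INTER_CUBIC)
cv2.imwrite('pics/c1.png',f(a));cv2.imwrite('pics/c2.png',f(b))
# blue notebook top face
hsv=cv2.cvtColor(a,cv2.COLOR_BGR2HSV);m=cv2.inRange(hsv,(105,150,60),(125,255,255))
ys,xs=np.nonzero(m);
for p in cv2.boxPoints(cv2.minAreaRect(np.c_[xs,ys].astype(np.float32))): print(p+[280,165],ray('top',p+[280,165],.049)[:2])
E
```

```text
stop [0.5758 0.051 ] [0.5784 0.0622]
head [0.5711 0.0074] [0.5796 0.0058]
axis [0.5846 0.0007] [0.582  0.0114]
grip [ 0.6043 -0.0571] [ 0.6029 -0.0552]
inner [ 0.5883 -0.0053] [ 0.5811 -0.0053]
outer [ 0.5699 -0.1994] [1.1313 0.9209]
[341.6193 230.3299] [ 0.5178 -0.0031]
[345.0457 182.3604] [ 0.6414 -0.0107]
[418.9543 187.6396] [ 0.6294 -0.1997]
[415.5279 235.6091] [ 0.5062 -0.1907]
```

View pics/c1.png

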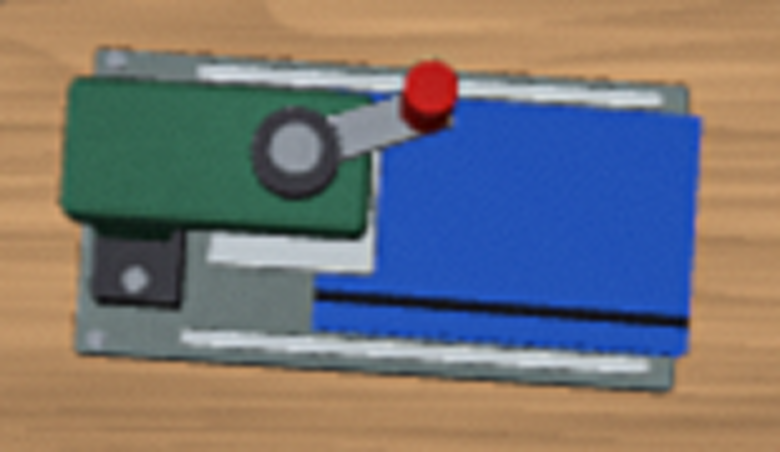

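View pics/c2.png

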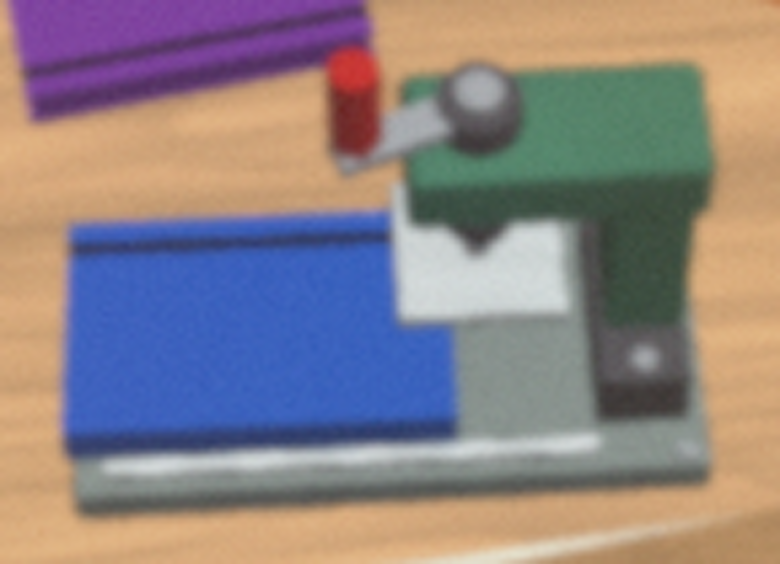

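The crops confirm the blue notebook lies in the press bed, short of the stop. The grip (crop 430,88) points outward, and the pad (white plate) is clear above the notebook. Next I fit the press pose and pad height.

```bash
python3 - <<'E'
from h import *
from scipy.optimize import least_squares
np.set_printoptions(precision=4,suppress=True)
t=lambda p:np.array(p)/(780/155)+[280,165]; s=lambda p:np.array(p)/(780/145)+[245,240]
obs=[('top',t(p),q) for p,q in [((97,47),(.08,.11,.025)),((690,85),(.08,-.2,.025)),((670,390),(-.08,-.2,.025)),((78,352),(-.08,.11,.025)),
 ((66,78),(.032,.105,.205)),((62,212),(-.032,.105,.205)),((366,235),(-.032,-.035,.205))]]
obs+=[('scene',s(p),q) for p,q in [((78,490),(.08,-.2,.025)),((708,458),(.08,.11,.025)),((710,168),(.032,.105,.205)),((412,190),(.032,-.035,.205)),((700,66),(-.032,.105,.205)),((404,78),(-.032,-.035,.205))]]
def W(v,q):
    c,n=np.cos(v[2]),np.sin(v[2]);return np.array([v[0]+c*q[0]-n*q[1],v[1]+n*q[0]+c*q[1],q[2]])
f=lambda v:np.concatenate([proj(c,W(v,q))[0]-p for c,p,q in obs])
r=least_squares(f,[.58,.0,-.06],loss='soft_l1');v=r.x;print('press',v);print(f(v).reshape(-1,2))
g=lambda w:np.concatenate([proj(c,W(v,(x,y,w[0])))[0]-p for c,p,x,y in [('scene',s((398,322)),.039,-.04),('scene',s((569,311)),.039,.04),('top',t((208,262)),-.039,.04),('top',t((374,272)),-.039,-.04)]])
r2=least_squares(g,[.09]);print('pad z',r2.x,g(r2.x).reshape(-1,2))
def gg(w):
    P=W(v,(.06*np.cos(w[0]),-.06*np.sin(w[0]),.279));return np.concatenate([proj('top',P)[0]-t((430,86)),proj('scene',P)[0]-s((354,62))])
r3=least_squares(gg,[1.1]);th=r3.x[0];print('crank',th,gg(r3.x),'grip',W(v,(.06*np.cos(th),-.06*np.sin(th),.253)))
print('touch crank est',th+(r2.x[0]-.049-0)/.004)
for n,q in dict(stop=(0,.055,.037),outer_home=(0,-.135,.037)).items(): print(n,W(v,q))
c,n=np.cos(v[2]),np.sin(v[2])
for p in [(.5178,-.0031),(.6414,-.0107),(.6294,-.1997),(.5062,-.1907)]:
    d=np.array(p)-v[:2];print('nb in press',c*d[0]+n*d[1],-n*d[0]+c*d[1])
E
```

```text
press [ 0.5806  0.0052 -0.0558]
[[-0.6052 -0.2214]
 [ 0.103  -0.1958]
 [ 0.7653  0.3251]
 [-1.2973 -0.0176]
 [ 0.0608 -1.2783]
 [-1.2261  0.113 ]
 [ 0.4571 -0.4194]
 [-1.613   0.8809]
 [ 0.7002  0.7191]
 [ 1.2317 -0.1985]
 [-1.6892 -1.5239]
 [ 0.1504 -2.4133]
 [-1.4221 -2.0441]]
pad z [0.102] [[-0.3872 -0.3891]
 [-0.6429  0.1058]
 [-0.1036  0.4707]
 [-0.4418  0.6158]]
crank 1.1987283113809308 [ 0.2132  0.0804 -0.6554  0.5697] grip [ 0.5992 -0.0518  0.253 ]
touch crank est 14.454037696622112
stop [0.5836 0.0601 0.037 ]
outer_home [ 0.573  -0.1296  0.037 ]
nb in press -0.06219430111667264 -0.011803684266240053
nb in press 0.061637191096966595 -0.012497612319706973
nb in press 0.060198036226562494 -0.2018727131995718
nb in press -0.06331216881981558 -0.1997586532662595
```

move_arm --pt "14 -36 14 0 0 -5" --pt "14 -36 14 0 0 -5" --pt "14 -36 14 0 0 -5" --pt "14 -36 14 0 0 -5" --pt "14 -36 14 0 0 -5" --claw 110 --squeeze 40

```text
t: 1.32
eef_pos: [0.2812, 0.4594, 0.4753]
ee_rot: [-3.141, -0.0, -0.758]
force: [0.7, 0.2, -0.8]
width: 0.0601
```

move_arm --pt "14 -36 0 0 0 -5" --pt "14 -36 0 0 0 -5" --pt "14 -36 0 0 0 -5" --pt "14 -36 0 0 0 -5" --pt "14 -36 0 0 0 -5"

```text
t: 1.73
eef_pos: [0.351, 0.2792, 0.4751]
ee_rot: [-3.141, 0.001, -1.194]
force: [2.5, 0.6, 0.4]
width: 0.0497
```

move_arm --pt "14 -36 0 0 0 -5" --pt "14 -36 0 0 0 -5" --pt "14 -36 0 0 0 -5" --pt "14 -36 0 0 0 -5" --pt "14 -36 0 0 0 -5"

```text
t: 2.15
eef_pos: [0.4209, 0.0992, 0.4753]
ee_rot: [-3.14, 0.001, -1.631]
force: [2.1, 1.5, -0.4]
width: 0.0504
```

move_arm --pt "14 -36 0 0 0 0" --pt "14 -36 0 0 0 0" --pt "14 -36 0 0 0 0" --pt "14 -36 0 0 0 0" --pt "14 -36 0 0 0 0"

```text
t: 2.57
eef_pos: [0.491, -0.0809, 0.4751]
ee_rot: [-3.14, 0.0, -1.627]
force: [0.7, 0.8, 0.0]
width: 0.0496
```

move_arm --pt "14 -37 0 0 0 0" --pt "14 -37 0 0 0 0" --pt "14 -37 0 0 0 0" --pt "14 -37 0 0 0 0" --pt "14 -37 0 0 0 0"

```text
t: 2.98
eef_pos: [0.5612, -0.266, 0.4748]
ee_rot: [-3.141, -0.0, -1.627]
force: [1.2, 0.1, 1.4]
width: 0.0497
```

move_arm --pt "1 -1 -38 5 0 0" --pt "1 -1 -38 5 0 0" --pt "1 -1 -38 0 0 0" --pt "1 -1 -38 0 0 0" --pt "0 0 -38 0 0 0"

```text
t: 3.4
eef_pos: [0.5648, -0.2686, 0.2832]
ee_rot: [3.133, 0.174, -1.629]
force: [-0.5, -0.3, -1.0]
width: 0.0502
```

move_arm --pt "0 0 -38 0 0 0" --pt "0 0 -30 0 0 0" --pt "0 0 -8 0 0 0" --pt "0 0 0 0 0 0" --pt "0 0 0 0 0 0"

```text
t: 3.82
eef_pos: [0.5656, -0.2681, 0.2097]
ee_rot: [3.132, 0.174, -1.627]
force: [1.8, 0.1, 0.0]
width: 0.0495
```

```bash
python3 - <<'E'
from h import *
im=arm.grab_frame('scene');print(arm.get_state()['eef_pos'],arm.get_state()['force'])
cv2.imwrite('pics/s2.png',cv2.resize(im[180:360,160:400,::-1],(800,600)))
E
```

```text
[ 0.56596377 -0.2681819   0.21076986] [0.08848038 0.11648112 0.86095693]
```

View pics/s2.png

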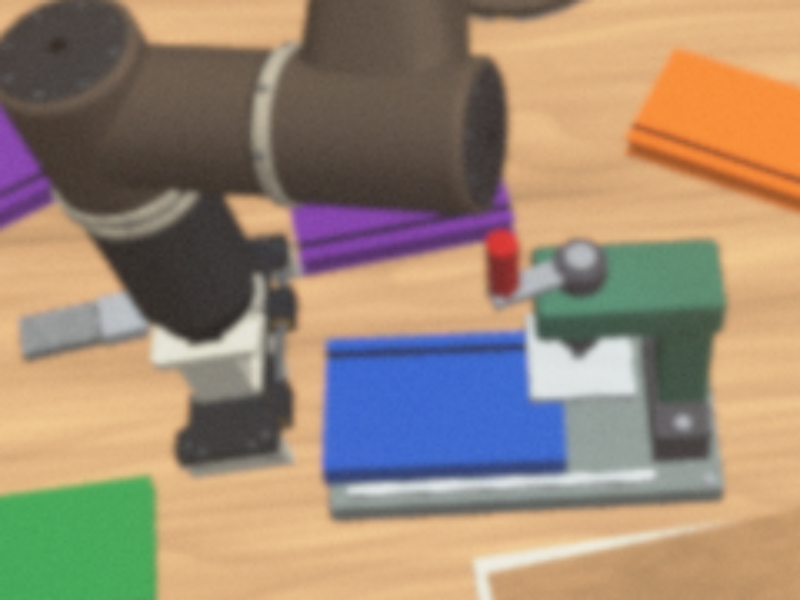

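The hand stands behind the outer end (crop 235,440; notebook's outer end at crop x≈325). The wrist tube (crop 480,135) will pass above the grip, so I add tilt for clearance and then push.

move_arm --pt "0 -15 -4 5 0 0" --pt "0 -15 -4 5 0 0" --pt "0 0 0 0 0 0" --pt "0 5 0 0 0 0" --pt "0 10 0 0 0 0"

```text
t: 4.28
eef_pos: [0.5652, -0.2835, 0.2023]
ee_rot: [3.124, 0.346, -1.631]
force: [1.1, -0.6, -0.1]
width: 0.0503
```

move_arm --pt "0 5 0 0 0 0" --pt "0 4 0 0 0 0" --pt "0 4 0 0 0 0" --pt "0 4 0 0 0 0" --pt "1 4 0 0 0 0"

```text
t: 4.7
eef_pos: [0.5662, -0.2614, 0.2013]
ee_rot: [3.122, 0.347, -1.629]
force: [0.1, -3.9, 2.5]
width: 0.0497
```

move_arm --pt "0 4 0 0 0 0" --pt "0 4 0 0 0 0" --pt "0 4 0 0 0 0" --pt "0 4 0 0 0 0" --pt "1 4 0 0 0 0"

```text
t: 5.12
eef_pos: [0.5668, -0.2416, 0.2007]
ee_rot: [3.121, 0.348, -1.631]
force: [-0.9, -2.9, 2.6]
width: 0.0498
```

move_arm --pt "0 4 0 0 0 0" --pt "0 4 0 0 0 0" --pt "0 4 0 0 0 0" --pt "0 4 0 0 0 0" --pt "1 4 0 0 0 0"

```text
t: 5.53
eef_pos: [0.5677, -0.2214, 0.2006]
ee_rot: [3.121, 0.349, -1.631]
force: [-0.9, -3.5, 2.5]
width: 0.0497
```

move_arm --pt "0 3 0 0 0 0" --pt "0 3 0 0 0 0" --pt "0 3 0 0 0 0" --pt "1 2 0 0 0 0" --pt "0 2 0 0 0 0"

```text
t: 5.95
eef_pos: [0.5689, -0.2086, 0.2006]
ee_rot: [3.121, 0.349, -1.63]
force: [-0.3, -3.3, 2.5]
width: 0.0498
```

move_arm --pt "0 1 0 0 0 0" --pt "0 1 0 0 0 0" --pt "0 1 0 0 0 0" --pt "0 1 0 0 0 0" --pt "0 1 0 0 0 0"

```text
t: 6.37
eef_pos: [0.5689, -0.2038, 0.2006]
ee_rot: [3.121, 0.349, -1.631]
force: [-0.9, -1.5, -0.1]
width: 0.0495
```

move_arm --pt "0 0.7 0 0 0 0" --pt "0 0.7 0 0 0 0" --pt "0 0.7 0 0 0 0" --pt "0 0.7 0 0 0 0" --pt "0 0.7 0 0 0 0"

```text
t: 6.78
eef_pos: [0.5689, -0.2002, 0.2006]
ee_rot: [3.121, 0.349, -1.63]
force: [1.1, -2.0, 0.3]
width: 0.0496
```

move_arm --pt "0 0.5 0 0 0 0" --pt "0 0.5 0 0 0 0" --pt "0 0.5 0 0 0 0" --pt "0 0.5 0 0 0 0" --pt "0 0.5 0 0 0 0"

```text
t: 7.2
eef_pos: [0.5689, -0.1989, 0.2008]
ee_rot: [3.121, 0.346, -1.63]
force: [-1.2, -10.6, 0.6]
width: 0.0501
```

move_arm --pt "0 0.4 0 0 0 0" --pt "0 0.4 0 0 0 0" --pt "0 0 0 0 0 0" --pt "0 0 0 0 0 0" --pt "0 0 0 0 0 0"

```text
t: 7.62
eef_pos: [0.5688, -0.1988, 0.2008]
ee_rot: [3.122, 0.346, -1.63]
force: [-1.3, -10.6, 0.1]
width: 0.0499
```

move_arm --pt "0 -10 0 0 0 0" --pt "0 -20 0 0 0 0" --pt "0 -3 30 0 0 0" --pt "0 0 35 -5 0 0" --pt "0 0 35 -5 0 0" --claw 80

```text
t: 8.03
eef_pos: [0.5689, -0.2313, 0.3008]
ee_rot: [3.13, 0.172, -1.631]
force: [0.7, -0.2, -0.4]
width: 0.0606
```

move_arm --pt "0 0 35 -5 0 0" --pt "0 0 35 -5 0 0" --pt "0 0 35 0 0 0" --pt "0 0 35 0 0 0" --pt "0 0 34 0 0 0"

```text
t: 8.45
eef_pos: [0.5683, -0.2293, 0.4766]
ee_rot: [3.141, 0.001, -1.626]
force: [0.6, -0.2, -0.2]
width: 0.0601
```

```bash
python3 - <<'E'
from h import *
np.set_printoptions(precision=4,suppress=True)
im=arm.grab_frame('top');cv2.imwrite('pics/t3.png',im[...,::-1]);s=arm.get_state();print(s['eef_pos'],s['ee_rot'],s['force'])
im2=arm.grab_frame('scene');cv2.imwrite('pics/s3.png',im2[...,::-1])
for cam,i in(('top',im),('scene',im2)):
    hsv=cv2.cvtColor(i[...,::-1].copy(),cv2.COLOR_BGR2HSV)
    m=cv2.inRange(hsv,(105,150,60),(125,255,255));m[:170]=0;m[330:]=0;m[:,:240]=0;m[:,435:]=0
    ys,xs=np.nonzero(m);print(cam,xs.min(),xs.max(),ys.min(),ys.max())
    for z in (.049,):print([ray(cam,p,z)[:2] for p in cv2.boxPoints(cv2.minAreaRect(np.c_[xs,ys].astype(np.float32)))])
    r=(cv2.inRange(hsv,(0,170,80),(6,255,255))|cv2.inRange(hsv,(174,170,80),(180,255,255)))
    r[:170]=0;r[300:]=0;r[:,:290]=0;r[:,420:]=0;ys,xs=np.nonzero(r)
    if len(xs): print('grip',xs.mean(),ys.mean(),len(xs),ray(cam,(xs.mean(),ys.mean()),.279)[:2],ray(cam,(xs.mean(),ys.mean()),.253)[:2])
f=lambda i,s:cv2.resize(i[...,::-1],None,fx=s,fy=s,interpolation=cv2.INTER_CUBIC)
a=f(im[165:255,280:435],3);b=f(im2[240:345,235:390],3)
cv2.imwrite('pics/c3.png',np.vstack([a,b]))
E
```

```text
[ 0.5692 -0.2302  0.4845] [-3.1321 -0.0024 -1.6254] [ 2.0004 -1.818   9.6656]
top 315 331 211 230
[array([0.5208, 0.0655]), array([0.5677, 0.0623]), array([0.5648, 0.0225]), array([0.5179, 0.0259])]
scene 284 355 280 319
[array([ 0.515 , -0.1254]), array([0.528 , 0.0675]), array([0.6484, 0.0542]), array([ 0.6357, -0.1289])]
grip 310.3181818181818 254.03030303030303 66 [ 0.6048 -0.0519] [ 0.5852 -0.0509]
```

View pics/c3.png

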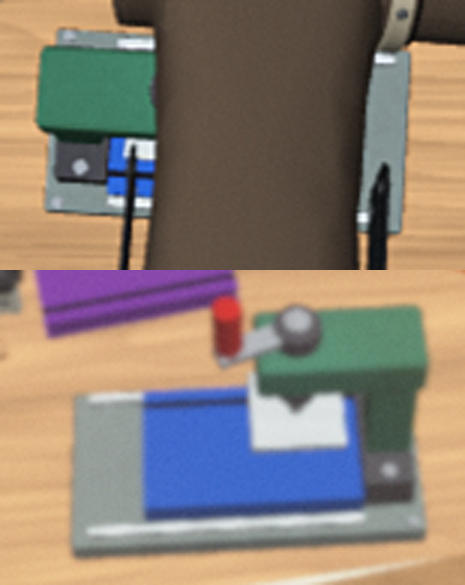

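The scene crop shows the notebook against the stop block, the pad above it and the grip at crop (226,325). Now the grasp.

move_arm --pt "6 35 0 0 0 0" --pt "6 36 0 0 0 0" --pt "6 36 0 0 0 0" --pt "6 36 0 0 0 0" --pt "6 35 0 0 0 0"

```text
t: 8.97
eef_pos: [0.5987, -0.0503, 0.4744]
ee_rot: [3.141, 0.001, -1.627]
force: [0.5, 0.3, -0.3]
width: 0.0601
```

move_arm --pt "0 0 0 0 0 0" --pt "0 0 0 0 0 0" --pt "0 0 0 0 0 0" --pt "0 0 0 0 0 0" --pt "0 0 0 0 0 0"

```text
t: 9.38
eef_pos: [0.5987, -0.053, 0.4745]
ee_rot: [3.141, 0.0, -1.628]
force: [0.3, -0.3, -0.1]
width: 0.06
```

```bash
python3 - <<'E'
from h import *
im2=arm.grab_frame('scene');s=arm.get_state();print(s['eef_pos'],s['ee_rot'],s['force'],s['q'])
P=s['eef_pos']+np.array([0,0,-.178]);print('tip proj',proj('scene',P),'grip top proj',proj('scene',[.5992,-.0518,.279]))
cv2.imwrite('pics/c4.png',cv2.resize(im2[170:320,230:380,::-1],(600,600),interpolation=cv2.INTER_CUBIC))
E
```

```text
[ 0.59874637 -0.05304306  0.4746213 ] [ 3.14139706e+00  5.23065301e-05 -1.62826213e+00] [0.70143412 0.39764472 0.07284534] [ 2.36368229e-01  2.01270618e-01 -4.64514336e-02 -1.10068920e-04
 -1.32324634e+00 -2.93807047e-01]
tip proj [[309.37700782 247.28572757]] grip top proj [[310.15511982 252.08922608]]
```

View pics/c4.png

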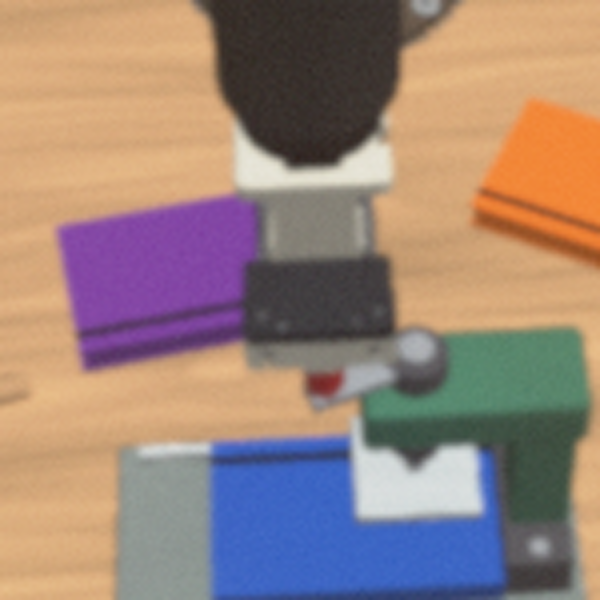

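The hand is over the grip: red shows at crop (325,383) just under the hand, whose centre is at about (320,350). Descending and closing.

move_arm --pt "0 1 -20 0 0 0" --pt "0 1 -20 0 0 0" --pt "0 0 -12 0 0 0" --pt "0 0 -8 0 0 0" --pt "0 0 0 0 0 0"

```text
t: 9.85
eef_pos: [0.5985, -0.0507, 0.4129]
ee_rot: [3.139, -0.0, -1.628]
force: [0.4, 0.1, 0.5]
width: 0.0603
```

move_arm --pt "0 0 0 0 0 0" --pt "0 0 0 0 0 0" --pt "0 0 0 0 0 0" --pt "0 0 0 0 0 0" --pt "0 0 0 0 0 0" --claw 255 --squeeze 35

```text
t: 10.27
eef_pos: [0.599, -0.05, 0.4153]
ee_rot: [-3.141, 0.0, -1.627]
force: [-0.2, -0.5, 0.0]
width: 0.0321
```

move_arm --pt "0 0 0 0 0 0" --pt "0 0 0 0 0 0" --pt "0 0 0 0 0 0" --pt "0 0 0 0 0 0" --pt "0 0 0 0 0 0"

```text
t: 10.68
eef_pos: [0.5993, -0.05, 0.4151]
ee_rot: [-3.14, 0.0, -1.627]
force: [3.7, -0.1, 0.5]
width: 0.0233
```

```bash
cat > circ.py <<'E'
import sys,numpy as np
# circ.py cx cy x0 y0(commanded, mm) dphi ncalls
cx,cy,x,y,d,n=map(float,sys.argv[1:7]);ph=np.arctan2(y-cy,x-cx)
for c in range(int(n)):
    rows=[]
    for k in range(5):
        ph-=d;tx,ty=cx+60*np.cos(ph),cy+60*np.sin(ph)
        dx,dy=round(tx-x,1),round(ty-y,1);x+=dx;y+=dy;rows.append([float(dx),float(dy),0,0,0,0])
    print(rows,'end',round(x,1),round(y,1),'phi',round(ph,3),'tang',np.round([np.sin(ph),-np.cos(ph)],2))
E
python3 circ.py 580.0 6.8 599.3 -50.0 0.1 4
```

```text
[[-5.8, -1.7, 0, 0, 0, 0], [-5.9, -1.0, 0, 0, 0, 0], [-5.9, -0.5, 0, 0, 0, 0], [-6.0, 0.2, 0, 0, 0, 0], [-6.0, 0.7, 0, 0, 0, 0]] end 569.7 -52.3 phi -1.743 tang [-0.99  0.17]
[[-5.8, 1.3, 0, 0, 0, 0], [-5.7, 1.9, 0, 0, 0, 0], [-5.5, 2.5, 0, 0, 0, 0], [-5.2, 3.0, 0, 0, 0, 0], [-4.9, 3.5, 0, 0, 0, 0]] end 542.6 -40.1 phi -2.243 tang [-0.78  0.62]
[[-4.5, 3.9, 0, 0, 0, 0], [-4.1, 4.4, 0, 0, 0, 0], [-3.6, 4.8, 0, 0, 0, 0], [-3.1, 5.1, 0, 0, 0, 0], [-2.6, 5.4, 0, 0, 0, 0]] end 524.7 -16.5 phi -2.743 tang [-0.39  0.92]
[[-2.0, 5.7, 0, 0, 0, 0], [-1.5, 5.8, 0, 0, 0, 0], [-0.9, 5.9, 0, 0, 0, 0], [-0.3, 6.0, 0, 0, 0, 0], [0.3, 6.0, 0, 0, 0, 0]] end 520.3 12.9 phi -3.243 tang [0.1  0.99]
```

move_arm --pt "-5.8 -1.7 0 0 0 0" --pt "-5.9 -1.0 0 0 0 0" --pt "-5.9 -0.5 0 0 0 0" --pt "-6.0 0.2 0 0 0 0" --pt "-6.0 0.7 0 0 0 0"

```text
t: 11.1
eef_pos: [0.5702, -0.0521, 0.4151]
ee_rot: [-3.138, 0.001, -1.627]
force: [8.3, 0.2, -0.6]
width: 0.0236
```

move_arm --pt "-5.8 1.3 0 0 0 0" --pt "-5.7 1.9 0 0 0 0" --pt "-5.5 2.5 0 0 0 0" --pt "-5.2 3.0 0 0 0 0" --pt "-4.9 3.5 0 0 0 0"

```text
t: 11.52
eef_pos: [0.5431, -0.0399, 0.4151]
ee_rot: [-3.138, 0.0, -1.627]
force: [10.1, -1.1, -3.1]
width: 0.0234
```

move_arm --pt "-4.5 3.9 0 0 0 0" --pt "-4.1 4.4 0 0 0 0" --pt "-3.6 4.8 0 0 0 0" --pt "-3.1 5.1 0 0 0 0" --pt "-2.6 5.4 0 0 0 0"

```text
t: 11.93
eef_pos: [0.5253, -0.0165, 0.4151]
ee_rot: [-3.138, -0.0, -1.627]
force: [11.1, -4.0, -4.3]
width: 0.0237
```

move_arm --pt "-2.0 5.7 0 0 0 0" --pt "-1.5 5.8 0 0 0 0" --pt "-0.9 5.9 0 0 0 0" --pt "-0.3 6.0 0 0 0 0" --pt "0.3 6.0 0 0 0 0"

```text
t: 12.35
eef_pos: [0.5208, 0.0123, 0.4151]
ee_rot: [-3.139, -0.002, -1.627]
force: [11.0, -8.4, -3.7]
width: 0.0233
```

```bash
python3 circ.py 580.0 6.8 520.3 12.9 0.1 9
```

```text
[[0.9, 5.9, 0, 0, 0, 0], [1.5, 5.8, 0, 0, 0, 0], [2.1, 5.7, 0, 0, 0, 0], [2.6, 5.4, 0, 0, 0, 0], [3.1, 5.1, 0, 0, 0, 0]] end 530.5 40.8 phi 2.54 tang [0.57 0.82]
[[3.7, 4.7, 0, 0, 0, 0], [4.1, 4.4, 0, 0, 0, 0], [4.5, 4.0, 0, 0, 0, 0], [4.9, 3.4, 0, 0, 0, 0], [5.2, 3.0, 0, 0, 0, 0]] end 552.9 60.3 phi 2.04 tang [0.89 0.45]
[[5.5, 2.5, 0, 0, 0, 0], [5.7, 1.8, 0, 0, 0, 0], [5.8, 1.3, 0, 0, 0, 0], [6.0, 0.8, 0, 0, 0, 0], [6.0, 0.1, 0, 0, 0, 0]] end 581.9 66.8 phi 1.54 tang [ 1.   -0.03]
[[5.9, -0.5, 0, 0, 0, 0], [5.9, -1.1, 0, 0, 0, 0], [5.8, -1.7, 0, 0, 0, 0], [5.6, -2.2, 0, 0, 0, 0], [5.3, -2.8, 0, 0, 0, 0]] end 610.4 58.5 phi 1.04 tang [ 0.86 -0.51]
[[5.0, -3.3, 0, 0, 0, 0], [4.7, -3.7, 0, 0, 0, 0], [4.2, -4.3, 0, 0, 0, 0], [3.8, -4.6, 0, 0, 0, 0], [3.4, -5.0, 0, 0, 0, 0]] end 631.5 37.6 phi 0.54 tang [ 0.51 -0.86]
[[2.8, -5.3, 0, 0, 0, 0], [2.3, -5.5, 0, 0, 0, 0], [1.7, -5.8, 0, 0, 0, 0], [1.1, -5.8, 0, 0, 0, 0], [0.6, -6.0, 0, 0, 0, 0]] end 640.0 9.2 phi 0.04 tang [ 0.04 -1.  ]
[[-0.1, -6.0, 0, 0, 0, 0], [-0.7, -6.0, 0, 0, 0, 0], [-1.2, -5.8, 0, 0, 0, 0], [-1.9, -5.7, 0, 0, 0, 0], [-2.3, -5.5, 0, 0, 0, 0]] end 633.8 -19.8 phi -0.46 tang [-0.44 -0.9 ]
[[-3.0, -5.3, 0, 0, 0, 0], [-3.4, -4.9, 0, 0, 0, 0], [-3.9, -4.5, 0, 0, 0, 0], [-4.4, -4.2, 0, 0, 0, 0], [-4.7, -3.7, 0, 0, 0, 0]] end 614.4 -42.4 phi -0.96 tang [-0.82 -0.57]
[[-5.1, -3.1, 0, 0, 0, 0], [-5.4, -2.7, 0, 0, 0, 0], [-5.6, -2.1, 0, 0, 0, 0], [-5.8, -1.6, 0, 0, 0, 0], [-5.9, -0.9, 0, 0, 0, 0]] end 586.6 -52.8 phi -1.46 tang [-0.99 -0.11]
```

```bash
python3 circ.py 581.1 6.8 520.3 12.9 0.1 9
```

```text
[[2.0, 5.8, 0, 0, 0, 0], [1.5, 5.8, 0, 0, 0, 0], [2.0, 5.7, 0, 0, 0, 0], [2.6, 5.4, 0, 0, 0, 0], [3.2, 5.1, 0, 0, 0, 0]] end 531.6 40.7 phi 2.542 tang [0.56 0.83]
[[3.6, 4.8, 0, 0, 0, 0], [4.1, 4.3, 0, 0, 0, 0], [4.5, 4.0, 0, 0, 0, 0], [4.9, 3.5, 0, 0, 0, 0], [5.2, 3.0, 0, 0, 0, 0]] end 553.9 60.3 phi 2.042 tang [0.89 0.45]
[[5.5, 2.4, 0, 0, 0, 0], [5.6, 1.9, 0, 0, 0, 0], [5.9, 1.3, 0, 0, 0, 0], [6.0, 0.7, 0, 0, 0, 0], [6.0, 0.2, 0, 0, 0, 0]] end 582.9 66.8 phi 1.542 tang [ 1.   -0.03]
[[5.9, -0.5, 0, 0, 0, 0], [5.9, -1.1, 0, 0, 0, 0], [5.8, -1.6, 0, 0, 0, 0], [5.6, -2.2, 0, 0, 0, 0], [5.3, -2.8, 0, 0, 0, 0]] end 611.4 58.6 phi 1.042 tang [ 0.86 -0.5 ]
[[5.0, -3.3, 0, 0, 0, 0], [4.7, -3.8, 0, 0, 0, 0], [4.2, -4.2, 0, 0, 0, 0], [3.9, -4.6, 0, 0, 0, 0], [3.3, -5.0, 0, 0, 0, 0]] end 632.5 37.7 phi 0.542 tang [ 0.52 -0.86]
[[2.8, -5.3, 0, 0, 0, 0], [2.3, -5.5, 0, 0, 0, 0], [1.8, -5.7, 0, 0, 0, 0], [1.1, -5.9, 0, 0, 0, 0], [0.5, -6.0, 0, 0, 0, 0]] end 641.0 9.3 phi 0.042 tang [ 0.04 -1.  ]
[[-0.0, -6.0, 0, 0, 0, 0], [-0.7, -6.0, 0, 0, 0, 0], [-1.2, -5.8, 0, 0, 0, 0], [-1.8, -5.7, 0, 0, 0, 0], [-2.4, -5.6, 0, 0, 0, 0]] end 634.9 -19.8 phi -0.458 tang [-0.44 -0.9 ]
[[-2.9, -5.2, 0, 0, 0, 0], [-3.4, -4.9, 0, 0, 0, 0], [-3.9, -4.6, 0, 0, 0, 0], [-4.4, -4.1, 0, 0, 0, 0], [-4.7, -3.7, 0, 0, 0, 0]] end 615.6 -42.3 phi -0.958 tang [-0.82 -0.57]
[[-5.1, -3.2, 0, 0, 0, 0], [-5.4, -2.7, 0, 0, 0, 0], [-5.6, -2.1, 0, 0, 0, 0], [-5.8, -1.6, 0, 0, 0, 0], [-5.9, -0.9, 0, 0, 0, 0]] end 587.8 -52.8 phi -1.458 tang [-0.99 -0.11]
```

move_arm --pt "2.0 5.8 0 0 0 0" --pt "1.5 5.8 0 0 0 0" --pt "2.0 5.7 0 0 0 0" --pt "2.6 5.4 0 0 0 0" --pt "3.2 5.1 0 0 0 0"

```text
t: 12.77
eef_pos: [0.5304, 0.0394, 0.415]
ee_rot: [3.139, -0.004, -1.627]
force: [-1.5, -8.9, 5.0]
width: 0.023
```

move_arm --pt "3.6 4.8 0 0 0 0" --pt "4.1 4.3 0 0 0 0" --pt "4.5 4.0 0 0 0 0" --pt "4.9 3.5 0 0 0 0" --pt "5.2 3.0 0 0 0 0"

```text
t: 13.18
eef_pos: [0.5521, 0.0595, 0.415]
ee_rot: [3.138, -0.002, -1.627]
force: [-9.1, -2.0, 7.9]
width: 0.0234
```

move_arm --pt "5.5 2.4 0 0 0 0" --pt "5.6 1.9 0 0 0 0" --pt "5.9 1.3 0 0 0 0" --pt "6.0 0.7 0 0 0 0" --pt "6.0 0.2 0 0 0 0"

```text
t: 13.6
eef_pos: [0.5813, 0.067, 0.415]
ee_rot: [3.138, 0.0, -1.627]
force: [-8.4, 4.1, 7.1]
width: 0.0234
```

move_arm --pt "5.9 -0.5 0 0 0 0" --pt "5.9 -1.1 0 0 0 0" --pt "5.8 -1.6 0 0 0 0" --pt "5.6 -2.2 0 0 0 0" --pt "5.3 -2.8 0 0 0 0"

```text
t: 14.02
eef_pos: [0.6103, 0.0594, 0.415]
ee_rot: [3.14, 0.001, -1.626]
force: [-6.1, 6.8, 7.3]
width: 0.023
```

move_arm --pt "5.0 -3.3 0 0 0 0" --pt "4.7 -3.8 0 0 0 0" --pt "4.2 -4.2 0 0 0 0" --pt "3.9 -4.6 0 0 0 0" --pt "3.3 -5.0 0 0 0 0"

```text
t: 14.43
eef_pos: [0.6318, 0.0388, 0.415]
ee_rot: [3.141, 0.002, -1.626]
force: [-3.2, 7.9, 5.1]
width: 0.0234
```

move_arm --pt "2.8 -5.3 0 0 0 0" --pt "2.3 -5.5 0 0 0 0" --pt "1.8 -5.7 0 0 0 0" --pt "1.1 -5.9 0 0 0 0" --pt "0.5 -6.0 0 0 0 0"

```text
t: 14.85
eef_pos: [0.6408, 0.0106, 0.415]
ee_rot: [-3.141, 0.003, -1.626]
force: [0.6, 8.4, 4.0]
width: 0.0235
```

move_arm --pt "0 -6.0 0 0 0 0" --pt "-0.7 -6.0 0 0 0 0" --pt "-1.2 -5.8 0 0 0 0" --pt "-1.8 -5.7 0 0 0 0" --pt "-2.4 -5.6 0 0 0 0"

```text
t: 15.27
eef_pos: [0.6351, -0.0186, 0.4151]
ee_rot: [-3.139, 0.003, -1.626]
force: [3.2, 7.7, 2.8]
width: 0.0234
```

move_arm --pt "-2.9 -5.2 0 0 0 0" --pt "-3.4 -4.9 0 0 0 0" --pt "-3.9 -4.6 0 0 0 0" --pt "-4.4 -4.1 0 0 0 0" --pt "-4.7 -3.7 0 0 0 0"

```text
t: 15.68
eef_pos: [0.6161, -0.0415, 0.4151]
ee_rot: [-3.138, 0.002, -1.626]
force: [5.8, 5.4, -0.3]
width: 0.0234
```

```bash
python3 circ.py 581.1 6.8 615.6 -42.3 0.1 14
```

```text
[[-5.1, -3.2, 0, 0, 0, 0], [-5.3, -2.7, 0, 0, 0, 0], [-5.7, -2.1, 0, 0, 0, 0], [-5.7, -1.6, 0, 0, 0, 0], [-6.0, -0.9, 0, 0, 0, 0]] end 587.8 -52.8 phi -1.458 tang [-0.99 -0.11]
[[-5.9, -0.4, 0, 0, 0, 0], [-6.0, 0.2, 0, 0, 0, 0], [-6.0, 0.9, 0, 0, 0, 0], [-5.8, 1.4, 0, 0, 0, 0], [-5.7, 1.9, 0, 0, 0, 0]] end 558.4 -48.8 phi -1.958 tang [-0.93  0.38]
[[-5.4, 2.6, 0, 0, 0, 0], [-5.2, 3.1, 0, 0, 0, 0], [-4.8, 3.5, 0, 0, 0, 0], [-4.4, 4.1, 0, 0, 0, 0], [-4.0, 4.4, 0, 0, 0, 0]] end 534.6 -31.1 phi -2.458 tang [-0.63  0.78]
[[-3.6, 4.9, 0, 0, 0, 0], [-3.0, 5.1, 0, 0, 0, 0], [-2.5, 5.5, 0, 0, 0, 0], [-2.0, 5.6, 0, 0, 0, 0], [-1.4, 5.9, 0, 0, 0, 0]] end 522.1 -4.1 phi -2.958 tang [-0.18  0.98]
[[-0.8, 5.9, 0, 0, 0, 0], [-0.2, 6.0, 0, 0, 0, 0], [0.4, 6.0, 0, 0, 0, 0], [1.0, 5.9, 0, 0, 0, 0], [1.6, 5.8, 0, 0, 0, 0]] end 524.1 25.5 phi -3.458 tang [0.31 0.95]
[[2.1, 5.6, 0, 0, 0, 0], [2.7, 5.3, 0, 0, 0, 0], [3.3, 5.1, 0, 0, 0, 0], [3.7, 4.7, 0, 0, 0, 0], [4.1, 4.3, 0, 0, 0, 0]] end 540.0 50.5 phi -3.958 tang [0.73 0.68]
[[4.6, 3.9, 0, 0, 0, 0], [4.9, 3.4, 0, 0, 0, 0], [5.3, 2.9, 0, 0, 0, 0], [5.5
[... 599 characters left out ...]
1.6, -5.8, 0, 0, 0, 0], [1.0, -5.9, 0, 0, 0, 0], [0.5, -6.0, 0, 0, 0, 0], [-0.2, -6.0, 0, 0, 0, 0], [-0.7, -6.0, 0, 0, 0, 0]] end 640.2 -3.7 phi -6.458 tang [-0.17 -0.98]
[[-1.4, -5.8, 0, 0, 0, 0], [-1.9, -5.7, 0, 0, 0, 0], [-2.4, -5.4, 0, 0, 0, 0], [-3.1, -5.2, 0, 0, 0, 0], [-3.5, -4.9, 0, 0, 0, 0]] end 627.9 -30.7 phi -6.958 tang [-0.62 -0.78]
[[-3.9, -4.5, 0, 0, 0, 0], [-4.4, -4.1, 0, 0, 0, 0], [-4.8, -3.6, 0, 0, 0, 0], [-5.2, -3.1, 0, 0, 0, 0], [-5.4, -2.6, 0, 0, 0, 0]] end 604.2 -48.6 phi -7.458 tang [-0.92 -0.39]
[[-5.6, -2.0, 0, 0, 0, 0], [-5.8, -1.5, 0, 0, 0, 0], [-6.0, -0.8, 0, 0, 0, 0], [-6.0, -0.3, 0, 0, 0, 0], [-5.9, 0.3, 0, 0, 0, 0]] end 574.9 -52.9 phi -7.958 tang [-0.99  0.1 ]
```

move_arm --pt "-5.1 -3.2 0 0 0 0" --pt "-5.3 -2.7 0 0 0 0" --pt "-5.7 -2.1 0 0 0 0" --pt "-5.7 -1.6 0 0 0 0" --pt "-6.0 -0.9 0 0 0 0"

```text
t: 16.1
eef_pos: [0.5884, -0.0525, 0.4151]
ee_rot: [-3.138, 0.001, -1.626]
force: [8.5, 0.9, -0.8]
width: 0.0232
```

move_arm --pt "-5.9 -0.4 0 0 0 0" --pt "-6.0 0.2 0 0 0 0" --pt "-6.0 0.9 0 0 0 0" --pt "-5.8 1.4 0 0 0 0" --pt "-5.7 1.9 0 0 0 0"

```text
t: 16.52
eef_pos: [0.5588, -0.0488, 0.4151]
ee_rot: [-3.138, 0.0, -1.627]
force: [8.2, -0.5, -2.3]
width: 0.0233
```

move_arm --pt "-5.4 2.6 0 0 0 0" --pt "-5.2 3.1 0 0 0 0" --pt "-4.8 3.5 0 0 0 0" --pt "-4.4 4.1 0 0 0 0" --pt "-4.0 4.4 0 0 0 0"

```text
t: 16.93
eef_pos: [0.5347, -0.0314, 0.4151]
ee_rot: [-3.139, -0.001, -1.627]
force: [8.0, -3.5, -2.5]
width: 0.0234
```

move_arm --pt "-3.6 4.9 0 0 0 0" --pt "-3.0 5.1 0 0 0 0" --pt "-2.5 5.5 0 0 0 0" --pt "-2.0 5.6 0 0 0 0" --pt "-1.4 5.9 0 0 0 0"

```text
t: 17.35
eef_pos: [0.522, -0.0047, 0.4151]
ee_rot: [-3.14, -0.002, -1.627]
force: [7.8, -6.2, -2.6]
width: 0.0237
```

move_arm --pt "-0.8 5.9 0 0 0 0" --pt "-0.2 6.0 0 0 0 0" --pt "0.4 6.0 0 0 0 0" --pt "1.0 5.9 0 0 0 0" --pt "1.6 5.8 0 0 0 0"

```text
t: 17.77
eef_pos: [0.5235, 0.0244, 0.415]
ee_rot: [3.141, -0.003, -1.627]
force: [1.8, -9.0, 2.0]
width: 0.0235
```

move_arm --pt "2.1 5.6 0 0 0 0" --pt "2.7 5.3 0 0 0 0" --pt "3.3 5.1 0 0 0 0" --pt "3.7 4.7 0 0 0 0" --pt "4.1 4.3 0 0 0 0"

```text
t: 18.18
eef_pos: [0.5384, 0.0493, 0.415]
ee_rot: [3.138, -0.003, -1.627]
force: [-5.3, -5.5, 6.2]
width: 0.0231
```

move_arm --pt "4.6 3.9 0 0 0 0" --pt "4.9 3.4 0 0 0 0" --pt "5.3 2.9 0 0 0 0" --pt "5.5 2.4 0 0 0 0" --pt "5.7 1.8 0 0 0 0"

```text
t: 18.6
eef_pos: [0.5642, 0.0646, 0.415]
ee_rot: [3.138, -0.001, -1.627]
force: [-8.7, 1.8, 7.9]
width: 0.0234
```

move_arm --pt "5.9 1.2 0 0 0 0" --pt "6.0 0.6 0 0 0 0" --pt "6.0 0 0 0 0 0" --pt "5.9 -0.5 0 0 0 0" --pt "5.9 -1.2 0 0 0 0"

```text
t: 19.02
eef_pos: [0.5943, 0.0655, 0.415]
ee_rot: [3.139, 0.001, -1.626]
force: [-7.4, 5.0, 6.2]
width: 0.0235
```

move_arm --pt "5.7 -1.8 0 0 0 0" --pt "5.6 -2.3 0 0 0 0" --pt "5.3 -2.8 0 0 0 0" --pt "4.9 -3.4 0 0 0 0" --pt "4.6 -3.8 0 0 0 0"

```text
t: 19.43
eef_pos: [0.6209, 0.0519, 0.4151]
ee_rot: [3.14, 0.002, -1.626]
force: [-6.2, 7.0, 6.9]
width: 0.0239
```

move_arm --pt "4.2 -4.3 0 0 0 0" --pt "3.8 -4.7 0 0 0 0" --pt "3.2 -5.0 0 0 0 0" --pt "2.8 -5.4 0 0 0 0" --pt "2.2 -5.5 0 0 0 0"

```text
t: 19.85
eef_pos: [0.6375, 0.0272, 0.415]
ee_rot: [-3.142, 0.002, -1.626]
force: [-2.1, 7.7, 5.9]
width: 0.0233
```

move_arm --pt "1.6 -5.8 0 0 0 0" --pt "1.0 -5.9 0 0 0 0" --pt "0.5 -6.0 0 0 0 0" --pt "-0.2 -6.0 0 0 0 0" --pt "-0.7 -6.0 0 0 0 0"

```text
t: 20.27
eef_pos: [0.6401, -0.0024, 0.4151]
ee_rot: [-3.14, 0.003, -1.626]
force: [1.9, 7.6, 3.0]
width: 0.0235
```

move_arm --pt "-1.4 -5.8 0 0 0 0" --pt "-1.9 -5.7 0 0 0 0" --pt "-2.4 -5.4 0 0 0 0" --pt "-3.1 -5.2 0 0 0 0" --pt "-3.5 -4.9 0 0 0 0"

```text
t: 20.68
eef_pos: [0.6286, -0.0292, 0.4151]
ee_rot: [-3.138, 0.003, -1.626]
force: [7.2, 8.6, 0.3]
width: 0.0233
```

Tangential force jumped from about 8 N to 11 N, so the touch came during this call. The remaining turn is about 1.3 rad, and I'll watch the force confirm it.

move_arm --pt "-3.9 -4.5 0 0 0 0" --pt "-4.4 -4.1 0 0 0 0" --pt "-4.8 -3.6 0 0 0 0" --pt "-5.2 -3.1 0 0 0 0" --pt "-5.4 -2.6 0 0 0 0"

```text
t: 21.1
eef_pos: [0.6054, -0.0477, 0.4151]
ee_rot: [-3.136, 0.002, -1.626]
force: [10.8, 3.6, -2.2]
width: 0.0235
```

move_arm --pt "-5.6 -2.0 0 0 0 0" --pt "-5.8 -1.5 0 0 0 0" --pt "-6.0 -0.8 0 0 0 0" --pt "-6.0 -0.3 0 0 0 0" --pt "-5.9 0.3 0 0 0 0"

```text
t: 21.52
eef_pos: [0.5761, -0.0528, 0.4151]
ee_rot: [-3.136, 0.001, -1.626]
force: [13.4, -1.9, -3.8]
width: 0.0235
```

```bash
python3 circ.py 581.1 6.8 574.9 -52.9 0.1 1
```

```text
[[-5.9, 0.9, 0, 0, 0, 0], [-5.8, 1.5, 0, 0, 0, 0], [-5.7, 2.1, 0, 0, 0, 0], [-5.3, 2.6, 0, 0, 0, 0], [-5.2, 3.2, 0, 0, 0, 0]] end 547.0 -42.6 phi -2.174 tang [-0.82  0.57]
```

move_arm --pt "-5.9 0.9 0 0 0 0" --pt "-5.8 1.5 0 0 0 0" --pt "0 0 0 0 0 0" --pt "0 0 0 0 0 0" --pt "0 0 0 0 0 0"

```text
t: 21.93
eef_pos: [0.5636, -0.0505, 0.4151]
ee_rot: [-3.139, 0.0, -1.626]
force: [6.0, -1.3, -0.4]
width: 0.0233
```

move_arm --pt "0 0 0 0 0 0" --pt "0 0 0 0 0 0" --pt "0 0 0 0 0 0" --pt "0 0 0 0 0 0" --pt "0 0 0 0 0 0" --claw 80

```text
t: 22.35
eef_pos: [0.5626, -0.0506, 0.4145]
ee_rot: [3.141, -0.0, -1.627]
force: [0.2, 0.3, -0.4]
width: 0.0515
```

move_arm --pt "0 0 5 0 0 0" --pt "0 0 15 0 0 0" --pt "0 0 25 0 0 0" --pt "0 0 25 0 0 0" --pt "0 0 10 0 0 0"

```text
t: 22.77
eef_pos: [0.5631, -0.0507, 0.4987]
ee_rot: [-3.137, 0.0, -1.627]
force: [-0.2, 0.1, 0.3]
width: 0.0602
```

move_arm --pt "0 -20 0 0 0 0" --pt "0 -35 0 0 0 0" --pt "0 -35 0 0 0 0" --pt "0 -35 0 0 0 0" --pt "0 -20 0 0 0 0"

```text
t: 23.18
eef_pos: [0.5624, -0.1981, 0.4948]
ee_rot: [3.141, -0.0, -1.628]
force: [0.4, -0.3, -0.1]
width: 0.0601
```

```bash
python3 - <<'E'
from h import *
im=arm.grab_frame('scene');im2=arm.grab_frame('top');s=arm.get_state();print(s['t'],s['eef_pos'],s['force'],s['width'])
a=cv2.imread('pics/scene0.png');b=im[...,::-1]
cv2.imwrite('pics/c5.png',np.hstack([cv2.resize(b[240:345,235:390],(600,406),interpolation=cv2.INTER_CUBIC)]))
for n,(x0,y0,x1,y1) in dict(glue=(425,230,455,275),brush=(160,255,240,290),mug=(462,272,508,322),pen=(435,305,473,357),spare=(133,320,212,373),mouse=(470,243,503,280)).items():
    d=cv2.absdiff(a[y0:y1,x0:x1],b[y0:y1,x0:x1]).mean();print(n,round(float(d),1))
E
```

```text
23.2833 [ 0.56251682 -0.19825333  0.49439124] [ 0.03747337 -0.48339651  0.25792051] 0.06043942495226203
glue 10.2
brush 10.3
mug 9.8
pen 7.3
spare 8.4
mouse 7.5
```

View pics/c5.png

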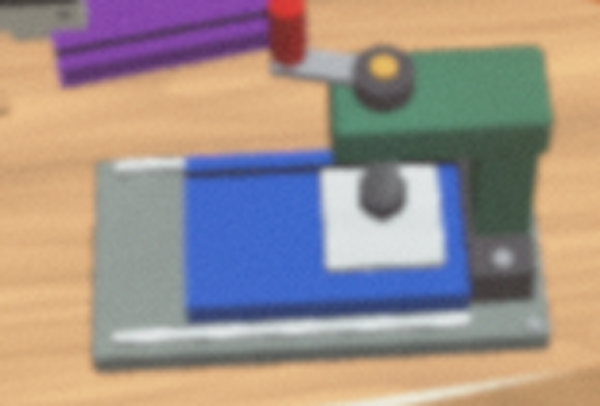

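The picture shows the pad flat on the cover (crop 383,215), the notebook against the stop block (edge at crop x≈468) and the grip standing free at (287,30). The hand is well away. Handing in.

```bash
python3 -c "
from station import arm
print(arm.job_done(),arm.get_state()['t'])"
```

```text
the job is handed in; nothing more can be done
the job is handed in; nothing more can be done
```

The job is handed in, at about 23 s of robot time; no verdict came back, so the result rests on my own checks.

- **Notebook:** I pushed it about 67 mm until it stopped moving against the stop block. The push force there was about 11 N.
- **Cranking:** I took the red grip and turned it clockwise about 13 rad without letting go. The force at the grip rose from about 8 N to 11.2 N at a crank angle of about 12.7–13.0 rad, which I took as first touch. It reached 13.4 N after one more radian.
- **Quarter turn:** I stopped about 1.5 rad past the touch, good to about 0.3 rad. That puts the pad load at roughly 80 N, but I worked this out from the crank angle and did not measure it.
- **Last look:** The final picture shows the pad flat on the cover, the notebook against the stop and the hand clear, with almost no force on the tool. Comparing the bystanders before and after showed only small, even differences, which I read as camera noise.
- **Disagreement:** My first camera estimate put the pad higher than the stated range allows, with touch at about 14.5 rad. It was probably the pad's upper edge, so I went by the force jump instead.

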